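Hook a stray key back against its stop

TASK

The blue steel key has slid back under the clear guard of the channel fixture. Take the hooked pick from its wooden rest, reach it into the channel, and with the hook draw the key forward until it is up against the brass stop screw; keep a light pull of about 8 newtons on it there for a second, and never put more than 12 newtons on the fixture. Leave the key by the stop, lay the pick back in its rest as you found it, and do not disturb the bin, jar or tape measure.

Things in the scene. Friction and masses are not known exactly. Their poses are not given: they have to be found in the camera images.
- fixture: aluminium block 170 x 40 mm, 67 mm high, on a dark steel base plate 190 x 90 x 8 mm, fixed to the table. Origin: centre of its underside. x runs along its channel, from the mouth (x = -85 mm) inward to the closed end (x = 77 mm); z up. The channel is 14 mm wide (y -7 to 7 mm), its floor at z = 20 mm, its side walls up to z = 62 mm.
- guard_edge (a point): middle of the front edge of the clear guard plate (fixture x = 6 mm, z = 62 mm, its underside). The guard, 5 mm thick, covers the channel from here to its closed end; from here to the mouth the channel is open above, and it is open at the mouth. Axes as the fixture's.
- nose: black block 20 mm long, 12 mm high, fixed on the channel floor at the mouth (fixture x -85 to -65 mm). Origin: centre of its underside, axes as the fixture's. A rigid brass stop screw with a flat head (10 mm wide, 13.5 mm high) sticks out of its inner face (x = 10 mm) toward the key, by 4 to 28 mm: this varies and is not measured, feel for it. The screw's tail may show at the mouth.
- key: loose blue-painted steel key lying along the channel, 50 mm long (x), 11 mm wide, 14 mm high, about 60 g. Origin: centre of its underside; x along the fixture's x. It starts with its origin at fixture x = 34 to 46 mm, wholly under the guard, and slides freely. Its front end (x = -25 mm) is to meet the stop screw.
- key_groove (a point): centre of the floor of the groove in the key's top, where the hook goes in: 6 mm above the key's underside, at its mid-length. The groove is 14 mm long (x -7 to 7 mm), 8 mm deep, and runs across the key's full width.
- pick: hooked pick, about 90 g: orange square handle 110 mm long, 16 x 16 mm (too wide for the channel), and a steel shank of 4 mm diameter on its axis out to x = 200 mm, its end bent straight down into a hook. Origin: centre of the handle; x toward the hook, z up. It balances about 18 mm ahead of its origin. Grip the middle of the handle from above, closing across y.
- pick_hook (a point): the lowest point of the pick's hook, at x = 200 mm, z = -14 mm in the pick's frame; the hook is a round bar of 4 mm diameter.
- rest: wooden rest fixed to the table: base 120 x 70 x 8 mm, two U-shaped cradles at x = -44 and 44 mm, each 10 mm thick, 22 mm wide inside, sides flaring above, 64 mm high at most. Origin: centre of its underside; x along the pick. The cradle bottoms are at z = 42 mm: the pick lies with its origin near x = 0, y = 0, z = 50 mm, its x along the rest's x.
- parts_bin: bystander: orange open parts bin 100 x 75 x 45 mm; origin at the centre of its underside.
- jar: bystander: amber glass jar, 60 mm diameter, 75 mm high; origin at the centre of its underside.
- tape_measure: bystander: yellow tape measure case 65 x 35 x 60 mm; origin at the centre of its underside.
Not all that is in view belongs to the job. Leave any purple look-alike of the rest alone.

How it is judged (in metres and radians):
On the way, in this order (a step that is already met when the one before it is completed fails the run):
1. the pick is lifted out of its rest (its handle 25 mm or more above where it lay) (z of pick in the frame of rest above 0.075 m), for 0.1 s.
2. the hook pulls the key against the stop screw with more than 5 N, kept for 0.5 s (contact force between key and nose above 5 N and contact force between pick and key above 4 N and x of key in the frame of fixture below -0.008 m), for 0.5 s.
At the end, for the whole second after the job is handed in: The key lies flat on the channel floor, drawn out to where the stop screw can be (origin at fixture x -39 to -8 mm); the pick lies back in both cradles of its rest, hook down (within 15 mm along the rest, 6 mm across, 4 mm in height, tilt under 0.15 rad); both are at rest (x of key in the frame of fixture between -0.039 and -0.008 m and y of key in the frame of fixture between -0.006 and 0.006 m and z of key in the frame of fixture between 0.017 and 0.023 m and angle between each of key, pick's own z axis and vertical below 0.15 rad and x of pick in the frame of rest between -0.015 and 0.015 m and y of pick in the frame of rest between -0.006 and 0.006 m and z of pick in the frame of rest between 0.046 and 0.054 m and linear speed of each of pick, key below 0.02 m/s); the robot touches nothing.
It fails at once if more than 12 N on the fixture, its stop or its guard (contact force between fixture and anything else above 12 N).
It fails at once if a bystander is moved by more than 10 mm (distance of any of parts_bin, jar, tape_measure from where it was at the start of the episode above 0.01 m).
It also fails if it takes over 61 s, if anything falls off the work surface, if the arm or the gripper's body presses on something with over 40 N, if the wrist force passes 120 N, or if a joint passes its speed limit or range.

ROBOT

A 7-joint arm with a two-finger parallel gripper is mounted at the origin on the work surface. World frame = base frame: x ahead of the robot, y to its left, z up, the work surface at z = 0. Lengths are in mm, angles in rad, forces in N, time in s.
With the tool pointing down it reaches from about 400 to 875 mm from the base axis. Payload 6.5 kg.
Tool frame: the origin (TCP) lies on the centre line of the jaws, within the pads' length; the fingertips stand 14 mm ahead of it and the grasp point (between the pads) lies 5 mm behind it; z points along the fingers, y is the line along which they close (so a half turn about z gives the same grasp; the last joint's range is limited). The gripper opens to 85 mm and grips with 20 to 120 N. Pads are 22 mm wide; open, the fingers measure 114 mm over their backs; the gripper's body (76 mm by 85 mm) begins 54 mm behind the grasp point. The pads swing forward as they close: fully open they stand 13 mm farther back than shut.
Start: joints at [1.087, 0.536, -0.004, 1.538, 0.003, 1.067, -0.071], TCP at [263.733, -594.083, 245.29] pointing down, gripper open.
Joint ranges: [-2.7, 2.7], [-0.37, 2.16], [-1.27, 1.26], [0.24, 2.4], [-1.31, 4.45], [0.19, 1.91], [-2.76, 2.76]. Speed limits (rad/s): [2.39, 2.39, 3.14, 3.14, 3.14, 3.14, 3.14].

INTERFACE

Orientations are given as a 3x3 rotation matrix whose columns are the frame's x, y, z axes.
In Python, from bench import bot gives the robot as it stands.
- The arm moves only by the tool apply_moves, never from a script. Its argument "steps" is a list of rows, each an object of numbers: "hand": the opening, from 0 (shut) to 1 (fully open); "dx", "dy", "dz": the shift along the tool's x, y, z in mm; "wx", "wy", "wz": the turn, a rotation vector about the tool's x, y, z in rad. In form: [{"hand": .., "dx": .., "dy": .., "dz": .., "wx": .., "wy": .., "wz": ..}, ...]. A call has 1 to 10 rows; each row shifts and turns the commanded pose from where the row before left it, along the tool's axes as they then stand; what a row does not reach is not made up. A row lasts 1/8 s, in which the tool goes at most 62.5 mm and 10.7 degrees, less where a joint would pass 70% of its speed; a pose out of reach is approached as far as the arm can. A call is refused whole if a number of a shift passes 62.5 or a number of a turn 0.188, either way. A call with a gripper value outside its range is refused whole. The fingers move at their own pace and stop on an object; "force" is the grip in N (left out, the last holds). Time passes only in rows, so rows that do not move let the fingers close. It gives the time, the measured TCP pose, the force, the opening and the grip force at its end, in the units of the state.
- bot.sense(): the state, without advancing time (a new reading comes with each control period).
- bot.read_camera(name): name is "scene" or "top" or "wrist"; returns (picture, depth): 480x640x3 uint8, red, green, blue; 480x640 float32, mm along the optical axis (not along the pixel's ray), 0 where there is no reading.
- bot.camera_model(name): a dict with "K" (3x3 intrinsics, pixels), "distortion" ([k1, k2, p1, p2, k3] as OpenCV has them; the pictures are not rectified), "R" (3x3) and "t" (3): a world point X has camera coordinates R X + t. Camera axes: x right, y down, z forward; pixel columns grow to the right and rows downward; lengths in mm; the calibration is good to about 2 mm. A picture is of the moment at which its call begins: read the wrist's pose just before it. camera_model takes no time and is no camera call; for the wrist camera it gives the pose at the moment of the call.
- bot.sign_off(): hands the job in; it is judged then, once.
The state is a dict: "clock": time; "q": joint angles; "qvel": joint speeds; "joint_torque": joint torques, N m; "position": TCP position; "orientation": TCP orientation; "wrist_force": force on the tool from outside, world axes, zero at the start; "torque": the same for the moment, N m; "gripper_width": finger opening in mm; "finger_force": force on a finger pad.
Only numpy, scipy, OpenCV 4.12 (cv2) and the standard library are available. Lean on these libraries where they do the work, as an engineer would, in place of code of your own. Each camera call takes 0.05 s, during which the arm holds its last target. There are 200 camera calls.

## Working session

There is one attempt and no reset: what is moved stays moved. The work goes in short steps, Python scripts to look and compute and a tool call to move; the robot and the scene stay as the last step left them, time stands still between calls to the robot, and variables do not carry over. Pictures are saved under pics/ and viewed, at most 10 in all, crops included, and the job is handed in when it is done.

Besides the shell and the picture viewer there is one more tool, called after "Request:" by a JSON object that holds its "method" and its "body", one argument or row to a line. apply_moves: Moves the arm, as the interface text tells. Its arguments: {"type":"object","properties":{"steps":{"type":"array","items":{"type":"object","properties":{"hand":{"type":"number"},"dx":{"type":"number"},"dy":{"type":"number"},"dz":{"type":"number"},"wx":{"type":"number"},"wy":{"type":"number"},"wz":{"type":"number"}}}},"force":{"type":"number"}},"required":["steps"]}

```bash
mkdir -p pics; ls; python3 - <<'E'
from bench import bot
import cv2,numpy as np
for n in ("scene","top"):
    p,d=bot.read_camera(n); np.savez(f"{n}.npz",p=p,d=d)
    cv2.imwrite(f"pics/{n}0.png",p[:,:,::-1])
    m=bot.camera_model(n); print(n,{k:np.round(v,3).tolist() for k,v in m.items()})
s=bot.sense(); print(s)
E
```

```text
pics
scene {'K': [[438.628, 0.0, 319.974], [0.0, 438.628, 249.507], [0.0, 0.0, 1.0]], 'distortion': [-0.104, 0.0, 0.0, 0.0, 0.0], 'R': [[-0.194, 0.981, 0.007], [0.744, 0.152, -0.651], [-0.639, -0.121, -0.759]], 't': [83.12, -382.708, 1409.169]}
top {'K': [[479.847, 0.0, 324.44], [0.0, 479.847, 241.335], [0.0, 0.0, 1.0]], 'distortion': [-0.055, 0.0, 0.0, 0.0, 0.0], 'R': [[-0.014, -0.999, -0.033], [-0.982, 0.02, -0.186], [0.186, 0.03, -0.982]], 't': [56.997, 576.159, 800.614]}
{'clock': 0.1, 'q': array([ 1.08677941,  0.53710628, -0.004445  ,  1.53876293,  0.00262801,
        1.06731095, -0.07120685]), 'qvel': array([-0.00163299, -0.00244603, -0.00103831, -0.00328279, -0.00052165,
       -0.00230574, -0.0011059 ]), 'joint_torque': array([ 3.64752421e-03, -5.84565353e+01,  1.05270736e+00, -2.59773535e+01,
        1.27356505e-02,  4.64685727e-03, -2.41614157e-05]), 'position': array([ 263.51093372, -593.59179316,  244.4947865 ]), 'orientation': array([[ 9.13942855e-01,  4.05842175e-01, -7.65755511e-04],
       [ 4.05842874e-01, -9.13941817e-01,  1.38425526e-03],
       [-1.38066818e-04, -1.57590662e-03, -9.99998749e-01]]), 'wrist_force': array([-0.08871799, -0.20913859,  0.34484124]), 'torque': array([-0.00635589, -0.01299776,  0.03108303]), 'finger_force': 0.0, 'gripper_width': 85.21629158133858}
```

View pics/scene0.png

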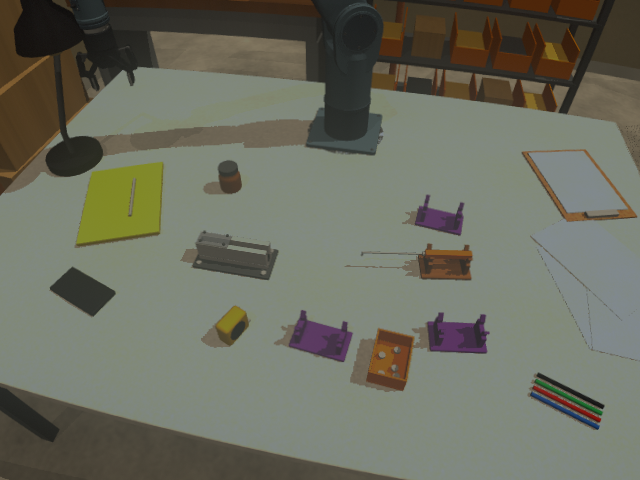

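View pics/top0.png

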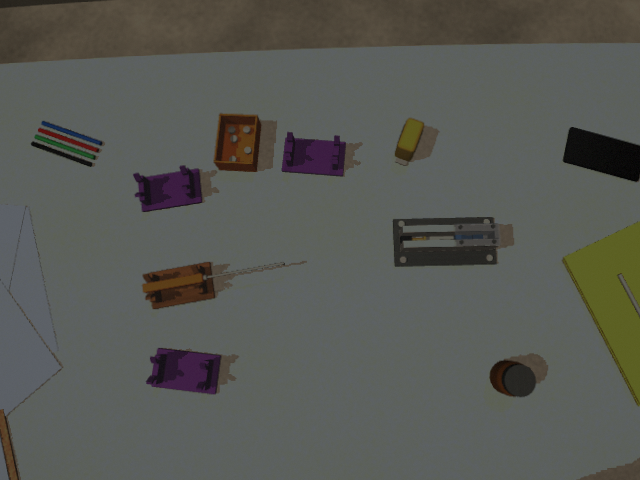

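The scene view shows the orange-brown rest holding the orange pick at about (445,260), with the hook at (362,253). The fixture is at (237,253). The purple rests at (440,220), (320,340) and (458,335) are look-alikes.

In the top view the candidates for the rest are the wooden one at (180,285) and purple ones at (170,190), (185,370) and (314,155). The wooden one, holding the orange pick, fits the description. The fixture is at (445,241): mouth on the left (black nose, screw tail), guard and blue key on the right. I'll confirm with one enlarged crop.

```bash
cat > h.py <<'E'
import cv2,numpy as np
from bench import bot
def ray(m,uv,z):
    """pixels -> world points on plane z (z may be array)"""
    uv=np.asarray(uv,float).reshape(-1,1,2)
    n=cv2.undistortPoints(uv,np.array(m["K"]),np.array(m["distortion"])).reshape(-1,2)
    R=np.array(m["R"]);C=-R.T@np.array(m["t"])
    d=np.c_[n,np.ones(len(n))]@R
    return C+d*((z-C[2])/d[:,2])[:,None]
def proj(m,X):
    r,_=cv2.Rodrigues(np.array(m["R"])); return cv2.projectPoints(np.asarray(X,float).reshape(-1,3),r,np.array(m["t"]),np.array(m["K"]),np.array(m["distortion"]))[0].reshape(-1,2)
def mask(p,lo,hi): return cv2.inRange(cv2.cvtColor(p,cv2.COLOR_RGB2HSV),lo,hi)
E
python3 - <<'E'
from h import *
p=np.load("top.npz")["p"]
a=cv2.resize(p[205:275,385:515],None,fx=6,fy=6,interpolation=cv2.INTER_CUBIC)[:300*2,:780]
b=cv2.resize(p[255:310,135:313],None,fx=4,fy=4,interpolation=cv2.INTER_CUBIC)[:,:780]
c=np.zeros((600,800,3),np.uint8);c[:a.shape[0]*1,:780]=a; c[420:600,:712]=b[20:200]
c=np.clip(c.astype(float)*1.8,0,255).astype(np.uint8)
cv2.imwrite("pics/crop1.png",c[:,:,::-1])
E
```

```text
(no output)
```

View pics/crop1.png

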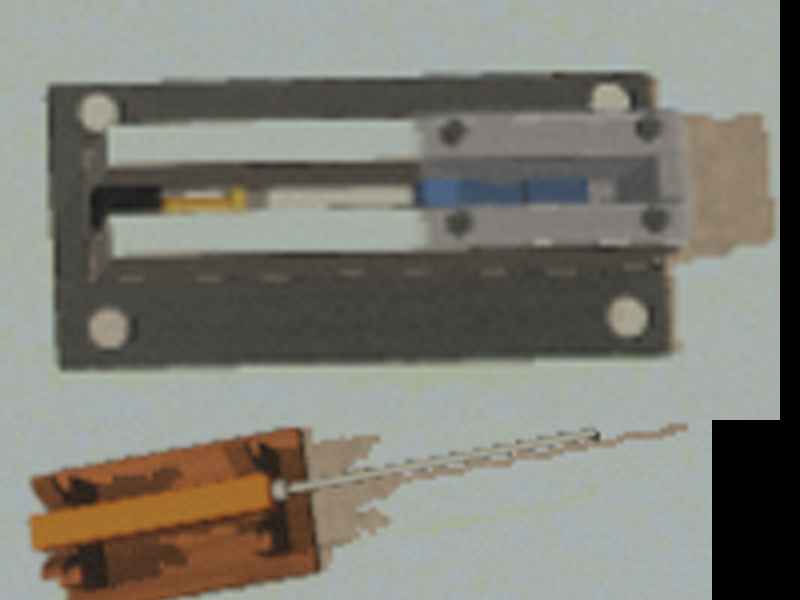

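The crop confirms it: the wooden rest holds the orange pick, with its hook at crop (597,434). In the fixture, the black nose is at (125,205), the brass screw head at (240,198), and the blue key under the guard from (418,190) to (588,190), with its groove near 490–525.

```bash
python3 - <<'E'
from h import *
m=bot.camera_model("top")
f=lambda L:np.array(L,float)/6+[385,205]-0.4
g=lambda L:(np.array(L,float)-[0,420])/4+[135,260]-0.4
pl=ray(m,f([(48,86),(652,74),(672,352),(60,369)]),8)
print("plate",pl.round(1).tolist(),pl.mean(0).round(1), [np.linalg.norm(pl[i]-pl[(i+1)%4]).round(1) for i in range(4)])
v=(pl[1]+pl[2]-pl[0]-pl[3])[:2];print("ang plate",np.arctan2(v[1],v[0]))
w=ray(m,f([(107,127),(107,163),(112,212),(113,257)]),62);print("wall mouth z62",w.round(1).tolist())
w=ray(m,f([(412,120),(415,163),(420,210),(425,250)]),62);print("guard edge z62",w.round(1).tolist())
h=ray(m,g([(30,517),(268,474),(274,503),(35,551)]),58)
print("handle",h.round(1).tolist(),h.mean(0).round(1),[np.linalg.norm(h[i]-h[(i+1)%4]).round(1) for i in range(4)])
v=(h[1]+h[2]-h[0]-h[3])[:2];a=np.arctan2(v[1],v[0]);print("ang handle",a)
k=ray(m,g([(597,434)]),50);print("hook",k.round(1));e=k[0]-h.mean(0);print(np.hypot(*e[:2]),np.arctan2(e[1],e[0]))
# check with PCA on mask
p,d=[np.load("top.npz")[q] for q in"pd"]
M=mask(p,(12,150,90),(25,255,255));M[:265]=0;M[305:]=0;M[:,:130]=0;M[:,220:]=0
c=max(cv2.findContours(M,0,2)[0],key=cv2.contourArea);r=cv2.minAreaRect(c);print(r)
b=ray(m,cv2.boxPoints(r),58);print(b.round(1).tolist(),b.mean(0).round(1))
# screw head, key
print("screw z33",ray(m,f([(246,188),(246,208)]),33).round(1).tolist()); print("keyfront z34",ray(m,f([(418,190),(588,190)]),34).round(1).tolist())
s=bot.camera_model("scene");ps=np.load("scene.npz")["p"]
M=mask(ps,(10,150,90),(25,255,255));M[:235]=0;M[270:]=0;M[:,:420]=0;M[:,480:]=0
c=max(cv2.findContours(M,0,2)[0],key=cv2.contourArea);print(cv2.boundingRect(c))
print("proj handle in scene",proj(s,np.c_[h[:,:2],h[:,2]*0+58]).round(1).tolist())
print("depth",d[283,170],d[241,430])
E
```

```text
plate [[626.5, -81.1, 8.0], [626.5, -271.6, 8.0], [538.0, -270.8, 8.0], [536.5, -81.2, 8.0]] [ 581.9 -176.2    8. ] [np.float64(190.5), np.float64(88.5), np.float64(189.6), np.float64(90.0)]
ang plate -1.5668646097536616
wall mouth z62 [[601.0, -91.7, 62.0], [590.1, -91.2, 62.0], [575.4, -92.1, 62.0], [562.0, -91.8, 62.0]]
guard edge z62 [[601.3, -181.7, 62.0], [588.3, -181.8, 62.0], [574.2, -182.4, 62.0], [562.2, -183.0, 62.0]]
handle [[505.9, 373.6, 58.0], [523.5, 266.1, 58.0], [510.5, 263.0, 58.0], [490.7, 370.5, 58.0]] [507.6 318.3  58. ] [np.float64(108.9), np.float64(13.3), np.float64(109.3), np.float64(15.5)]
ang handle -1.3983328671265134
hook [[539.9 120.3  50. ]]
200.6517132183738 -1.4090512910464033
((171.7908935546875, 282.3760986328125), (7.339179992675781, 59.39934539794922), 79.4608154296875)
[[505.2, 373.9, 58.0], [523.1, 268.4, 58.0], [510.2, 265.6, 58.0], [492.3, 370.7, 58.0]] [507.7 319.7  58. ]
screw z33 [[587.5, -137.0, 33.0], [581.3, -136.7, 33.0]]
keyfront z34 [[585.6, -189.0, 34.0], [584.6, -240.6, 34.0]]
(426, 249, 46, 7)
proj handle in scene [[472.8, 255.0], [426.1, 253.7], [424.9, 249.2], [471.3, 249.9]]
depth 846.9743 841.47876
```

```bash
cat >> h.py <<'E'
def plan(target,yaw_y=None,n=10):
    """rows in tool axes from the measured pose to world target, tool y axis at world angle yaw_y"""
    s=bot.sense();R=s["orientation"];p=s["position"]
    a=np.arctan2(R[1,1],R[0,1]);w=0 if yaw_y is None else (yaw_y-a+np.pi)%(2*np.pi)-np.pi
    D=(np.array(target)-p)/n
    for i in range(n):
        t=a+w*i/n; y=np.array([np.cos(t),np.sin(t),0]);z=np.array([0,0,-1]);x=np.cross(y,z)
        print(np.round([D@x,D@y,D@z,-w/n],3).tolist())
    print("tilt",R[:,2].round(4),"p",p.round(2),"F",s["wrist_force"].round(2))
E
python3 - <<'E'
from h import *
plan([540,-120,240],None,10)
plan([540,-120,240],0.165,10)
E
```

```text
[44.49, -32.062, 0.449, 0.0]
[44.49, -32.062, 0.449, 0.0]
[44.49, -32.062, 0.449, 0.0]
[44.49, -32.062, 0.449, 0.0]
[44.49, -32.062, 0.449, 0.0]
[44.49, -32.062, 0.449, 0.0]
[44.49, -32.062, 0.449, 0.0]
[44.49, -32.062, 0.449, 0.0]
[44.49, -32.062, 0.449, 0.0]
[44.49, -32.062, 0.449, 0.0]
tilt [-8.0e-04  1.4e-03 -1.0e+00] p [ 263.51 -593.59  244.49] F [-0.09 -0.21  0.34]
[44.49, -32.062, 0.449, -0.132]
[48.317, -25.938, 0.449, -0.132]
[51.307, -19.364, 0.449, -0.132]
[53.407, -12.454, 0.449, -0.132]
[54.58, -5.328, 0.449, -0.132]
[54.807, 1.891, 0.449, -0.132]
[54.083, 9.076, 0.449, -0.132]
[52.421, 16.105, 0.449, -0.132]
[49.85, 22.854, 0.449, -0.132]
[46.415, 29.206, 0.449, -0.132]
tilt [-8.0e-04  1.4e-03 -1.0e+00] p [ 263.51 -593.59  244.49] F [-0.09 -0.21  0.34]
```

Request:
{"method": "apply_moves", "body": {
  "steps": [
    {"hand":0.6,"dx":44.5,"dy":-32,"wz":-0.132},
    {"hand":0.6,"dx":48.3,"dy":-26,"wz":-0.132},
    {"hand":0.6,"dx":51.3,"dy":-19.4,"wz":-0.132},
    {"hand":0.6,"dx":53.4,"dy":-12.5,"wz":-0.132},
    {"hand":0.6,"dx":54.6,"dy":-5.3,"wz":-0.132},
    {"hand":0.6,"dx":54.8,"dy":1.9,"wz":-0.132},
    {"hand":0.6,"dx":54,"dy":9,"wz":-0.132},
    {"hand":0.6,"dx":52.4,"dy":16,"wz":-0.132},
    {"hand":0.6,"dx":50,"dy":23,"wz":-0.132},
    {"hand":0.6,"dx":46.4,"dy":29.2,"wz":-0.132}
  ]
}}

```text
invalid input
```

```bash
python3 - <<'E'
from h import *
plan([507.7,319,170],0.165,9)
E
```

```text
[65.949, -81.662, 8.277, -0.146]
[77.159, -71.165, 8.277, -0.146]
[86.717, -59.145, 8.277, -0.146]
[94.418, -45.859, 8.277, -0.146]
[100.099, -31.592, 8.277, -0.146]
[103.638, -16.648, 8.277, -0.146]
[104.958, -1.348, 8.277, -0.146]
[104.031, 13.98, 8.277, -0.146]
[100.878, 29.01, 8.277, -0.146]
tilt [-8.0e-04  1.4e-03 -1.0e+00] p [ 263.51 -593.59  244.49] F [-0.09 -0.21  0.34]
```

Request:
{"method": "apply_moves", "body": {
  "steps": [
    {"hand":0.6,"dx":44.5,"dy":-32,"dz":0,"wx":0,"wy":0,"wz":-0.132},
    {"hand":0.6,"dx":48.3,"dy":-26,"dz":0,"wx":0,"wy":0,"wz":-0.132},
    {"hand":0.6,"dx":51.3,"dy":-19.4,"dz":0,"wx":0,"wy":0,"wz":-0.132},
    {"hand":0.6,"dx":53.4,"dy":-12.5,"dz":0,"wx":0,"wy":0,"wz":-0.132},
    {"hand":0.6,"dx":54.6,"dy":-5.3,"dz":0,"wx":0,"wy":0,"wz":-0.132},
    {"hand":0.6,"dx":54.8,"dy":1.9,"dz":0,"wx":0,"wy":0,"wz":-0.132},
    {"hand":0.6,"dx":54,"dy":9,"dz":0,"wx":0,"wy":0,"wz":-0.132},
    {"hand":0.6,"dx":52.4,"dy":16,"dz":0,"wx":0,"wy":0,"wz":-0.132},
    {"hand":0.6,"dx":50,"dy":23,"dz":0,"wx":0,"wy":0,"wz":-0.132},
    {"hand":0.6,"dx":46.4,"dy":29.2,"dz":0,"wx":0,"wy":0,"wz":-0.132}
  ],
  "force": 60
}}

```text
clock: 1.35
position: [540.2, -118.7, 245.1]
orientation: [[-0.17, 0.985, -0.0], [0.985, 0.17, -0.0], [-0.0, -0.0, -1.0]]
wrist_force: [1.5, -0.0, 0.4]
gripper_width: 51.2
finger_force: 0.0
```

```bash
python3 - <<'E'
from h import *
plan([507.7,319,170],0.165,9)
E
```

```text
[48.536, 4.725, 8.345, 0.001]
[48.539, 4.692, 8.345, 0.001]
[48.543, 4.659, 8.345, 0.001]
[48.546, 4.626, 8.345, 0.001]
[48.549, 4.594, 8.345, 0.001]
[48.552, 4.561, 8.345, 0.001]
[48.555, 4.528, 8.345, 0.001]
[48.558, 4.495, 8.345, 0.001]
[48.561, 4.462, 8.345, 0.001]
tilt [-4.e-04 -2.e-04 -1.e+00] p [ 540.17 -118.69  245.11] F [ 1.5  -0.02  0.4 ]
```

Request:
{"method": "apply_moves", "body": {
  "steps": [
    {"hand":0.6,"dx":48.5,"dy":4.6,"dz":8.3,"wx":0,"wy":0,"wz":0},
    {"hand":0.6,"dx":48.5,"dy":4.6,"dz":8.3,"wx":0,"wy":0,"wz":0},
    {"hand":0.6,"dx":48.5,"dy":4.6,"dz":8.3,"wx":0,"wy":0,"wz":0},
    {"hand":0.6,"dx":48.5,"dy":4.6,"dz":8.3,"wx":0,"wy":0,"wz":0},
    {"hand":0.6,"dx":48.5,"dy":4.6,"dz":8.3,"wx":0,"wy":0,"wz":0},
    {"hand":0.6,"dx":48.5,"dy":4.6,"dz":8.3,"wx":0,"wy":0,"wz":0},
    {"hand":0.6,"dx":48.5,"dy":4.6,"dz":8.3,"wx":0,"wy":0,"wz":0},
    {"hand":0.6,"dx":48.5,"dy":4.6,"dz":8.3,"wx":0,"wy":0,"wz":0},
    {"hand":0.6,"dx":48.5,"dy":4.6,"dz":8.3,"wx":0,"wy":0,"wz":0.005},
    {"hand":0.6,"dx":0,"dy":0,"dz":0,"wx":0,"wy":0,"wz":0}
  ]
}}

```text
clock: 2.6
position: [505.4, 322.0, 169.8]
orientation: [[-0.168, 0.986, -0.002], [0.986, 0.168, 0.003], [0.003, -0.002, -1.0]]
wrist_force: [-0.2, -1.0, 0.3]
gripper_width: 51.1
finger_force: 0.0
```

```bash
python3 - <<'E'
from h import *
m=bot.camera_model("wrist");p,d=bot.read_camera("wrist")
cv2.imwrite("pics/w1.png",p[:,:,::-1])
M=mask(p,(12,150,90),(25,255,255))
for c in sorted(cv2.findContours(M,0,2)[0],key=cv2.contourArea)[-2:]:
    r=cv2.minAreaRect(c);b=ray(m,cv2.boxPoints(r),58);print(r,b.round(1).tolist(),b.mean(0).round(1))
plan([507.7,319,45],0.165,6)
E
```

```text
((350.597900390625, 225.14990234375), (28.683443069458008, 131.38600158691406), 2.385944128036499) [[521.9, 284.2, 58.0], [508.4, 379.2, 58.0], [527.4, 381.7, 58.0], [543.2, 286.8, 58.0]] [525.2 333.   58. ]
((324.744384765625, 237.49432373046875), (20.563329696655273, 145.1237335205078), 0.43078723549842834) [[510.2, 265.4, 58.0], [493.3, 372.7, 58.0], [506.9, 374.9, 58.0], [525.6, 267.9, 58.0]] [509.  320.2  58. ]
[-0.009, 0.171, 20.817, 0.0]
[-0.009, 0.171, 20.817, 0.0]
[-0.009, 0.172, 20.817, 0.0]
[-0.009, 0.172, 20.817, 0.0]
[-0.009, 0.172, 20.817, 0.0]
[-0.009, 0.172, 20.817, 0.0]
tilt [-1.5e-03  2.0e-04 -1.0e+00] p [506.68 318.88 169.9 ] F [ 0.31 -1.29 -0.57]
```

View pics/w1.png

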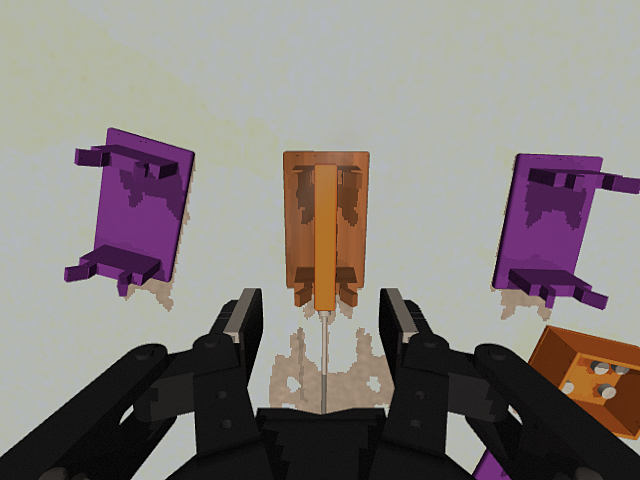

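The wrist view shows the pick's handle from (316,165) to (335,310) in the wooden rest, centred between the open jaws. It agrees with the top view to within 1.5 mm, so I'll descend.

Request:
{"method": "apply_moves", "body": {
  "steps": [
    {"hand":0.6,"dx":0.4,"dy":1.6,"dz":24,"wx":0,"wy":0,"wz":0},
    {"hand":0.6,"dx":0,"dy":0,"dz":30,"wx":0,"wy":0,"wz":0},
    {"hand":0.6,"dx":0,"dy":0,"dz":30,"wx":0,"wy":0,"wz":0},
    {"hand":0.6,"dx":0,"dy":0,"dz":28,"wx":0,"wy":0,"wz":0},
    {"hand":0.6,"dx":0,"dy":0,"dz":12,"wx":0,"wy":0,"wz":0},
    {"hand":0.6,"dx":0,"dy":0,"dz":0,"wx":0,"wy":0,"wz":0},
    {"hand":0.0,"dx":0,"dy":0,"dz":0,"wx":0,"wy":0,"wz":0},
    {"hand":0.0,"dx":0,"dy":0,"dz":0,"wx":0,"wy":0,"wz":0},
    {"hand":0.0,"dx":0,"dy":0,"dz":0,"wx":0,"wy":0,"wz":0},
    {"hand":0.0,"dx":0,"dy":0,"dz":0,"wx":0,"wy":0,"wz":0}
  ],
  "force": 80
}}

```text
clock: 3.9
position: [510.2, 318.2, 47.9]
orientation: [[-0.161, 0.987, 0.002], [0.987, 0.161, 0.001], [0.0, 0.002, -1.0]]
wrist_force: [-1.2, -0.9, 7.2]
gripper_width: 14.6
finger_force: 78.5
```

Request:
{"method": "apply_moves", "body": {
  "steps": [
    {"hand":0.0,"dx":0,"dy":0,"dz":0,"wx":0,"wy":0,"wz":0},
    {"hand":0.0,"dx":0,"dy":0,"dz":-5,"wx":0,"wy":0,"wz":0},
    {"hand":0.0,"dx":0,"dy":0,"dz":-20,"wx":0,"wy":0,"wz":0},
    {"hand":0.0,"dx":0,"dy":0,"dz":-30,"wx":0,"wy":0,"wz":0},
    {"hand":0.0,"dx":0,"dy":0,"dz":-30,"wx":0,"wy":0,"wz":0},
    {"hand":0.0,"dx":0,"dy":0,"dz":-15,"wx":0,"wy":0,"wz":0},
    {"hand":0.0,"dx":0,"dy":0,"dz":0,"wx":0,"wy":0,"wz":0},
    {"hand":0.0,"dx":0,"dy":0,"dz":0,"wx":0,"wy":0,"wz":0}
  ]
}}

```text
clock: 4.9
position: [509.0, 317.3, 145.7]
orientation: [[-0.161, 0.987, -0.001], [0.987, 0.161, -0.001], [-0.001, -0.001, -1.0]]
wrist_force: [0.4, -0.2, -1.8]
gripper_width: 14.8
finger_force: 78.0
```

```bash
python3 - <<'E'
from h import *
for n in("top","scene"):
    p,d=bot.read_camera(n);np.savez(n+"1.npz",p=p);cv2.imwrite(f"pics/{n}1.png",p[:,:,::-1])
s=bot.sense();print(s["clock"],s["position"],s["orientation"],s["wrist_force"],s["torque"],s["gripper_width"])
plan([582,60,144],0.004,8)
E
```

```text
5.0 [508.82531988 317.2650042  145.35242689] [[-1.61363330e-01  9.86893308e-01 -1.86418497e-03]
 [ 9.86894651e-01  1.61361237e-01 -1.22411050e-03]
 [-9.07259268e-04 -2.03728072e-03 -9.99997513e-01]] [-0.04281055 -0.3522899  -1.11118689] [-0.02528557 -0.04324911  0.02360257] 14.53214671917957
[-33.213, 3.838, 0.169, 0.02]
[-33.13, 4.493, 0.169, 0.02]
[-33.035, 5.147, 0.169, 0.02]
[-32.927, 5.799, 0.169, 0.02]
[-32.806, 6.448, 0.169, 0.02]
[-32.672, 7.095, 0.169, 0.02]
[-32.526, 7.739, 0.169, 0.02]
[-32.366, 8.38, 0.169, 0.02]
tilt [-0.0019 -0.0012 -1.    ] p [508.83 317.27 145.35] F [-0.04 -0.35 -1.11]
```

View pics/scene1.png

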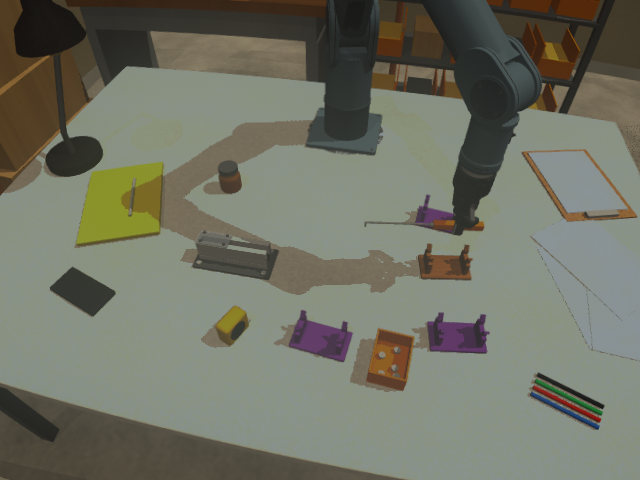

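The scene view shows the pick held level, hook at (366,223), and the rest empty. Next I'll move in front of the mouth.

Request:
{"method": "apply_moves", "body": {
  "steps": [
    {"hand":0,"dx":-22,"dy":6,"dz":0,"wx":0,"wy":0,"wz":0.02},
    {"hand":0,"dx":-23,"dy":6.5,"dz":0,"wx":0,"wy":0,"wz":0.02},
    {"hand":0,"dx":-23,"dy":7,"dz":0,"wx":0,"wy":0,"wz":0.02},
    {"hand":0,"dx":-23,"dy":7,"dz":0,"wx":0,"wy":0,"wz":0.02},
    {"hand":0,"dx":-23,"dy":7.5,"dz":0,"wx":0,"wy":0,"wz":0.02},
    {"hand":0,"dx":-23,"dy":8,"dz":0,"wx":0,"wy":0,"wz":0.02},
    {"hand":0,"dx":-23,"dy":8,"dz":0,"wx":0,"wy":0,"wz":0.02},
    {"hand":0,"dx":-23,"dy":8.5,"dz":0,"wx":0,"wy":0,"wz":0.018},
    {"hand":0,"dx":0,"dy":0,"dz":25,"wx":0,"wy":0,"wz":0},
    {"hand":0,"dx":0,"dy":0,"dz":15,"wx":0,"wy":0,"wz":0}
  ]
}}

```text
clock: 6.25
position: [584.2, 139.9, 105.5]
orientation: [[-0.003, 1.0, -0.001], [1.0, 0.003, -0.0], [-0.0, -0.001, -1.0]]
wrist_force: [0.7, 0.4, -1.5]
gripper_width: 14.9
finger_force: 78.1
```

Request:
{"method": "apply_moves", "body": {
  "steps": [
    {"hand":0,"dx":0,"dy":0,"dz":0,"wx":0,"wy":0,"wz":0},
    {"hand":0,"dx":0,"dy":0,"dz":0,"wx":0,"wy":0,"wz":0}
  ]
}}

```text
clock: 6.5
position: [584.7, 141.4, 107.1]
orientation: [[-0.005, 1.0, 0.001], [1.0, 0.005, 0.0], [0.0, 0.001, -1.0]]
wrist_force: [0.8, 0.3, -0.7]
gripper_width: 14.6
finger_force: 78.1
```

```bash
python3 - <<'E'
from h import *
c=np.zeros((560,800,3),np.uint8)
s=bot.sense();print(s["position"],s["orientation"][:,1],s["wrist_force"])
T=s["position"]
for i,n in enumerate(("top","scene")):
    p,d=bot.read_camera(n);np.savez(n+"2.npz",p=p);m=bot.camera_model(n)
    u=proj(m,[T[0],T[1]-130,T[2]])[0].astype(int);print(n,u)
    x0,y0=u[0]-80,u[1]-28
    a=cv2.resize(p[y0:y0+56,x0:x0+160],None,fx=5,fy=5,interpolation=cv2.INTER_CUBIC);print(x0,y0)
    c[i*280:i*280+280]=a
cv2.imwrite("pics/crop2.png",np.clip(c.astype(float)*1.6,0,255).astype(np.uint8)[:,:,::-1])
E
```

```text
[584.72541844 141.43336864 107.13529095] [9.99988586e-01 4.73422242e-03 6.43751440e-04] [ 0.82485047  0.31734422 -0.73492483]
top [344 230]
264 202
scene [311 242]
231 214
```

View pics/crop2.png

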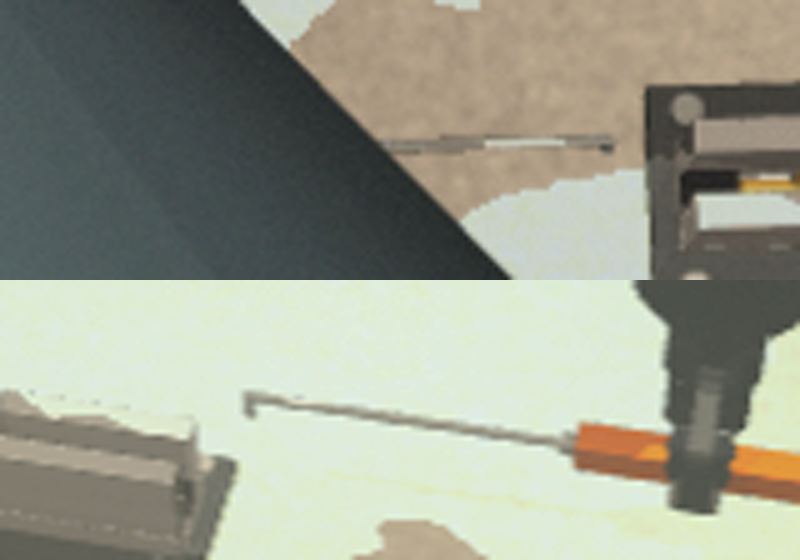

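The top half shows the hook end at crop (607,142), just short of the mouth. The scene half shows the hook bend at (250,397), its tip at (250,418), and the shank root at (570,443). I'll triangulate these.

```bash
python3 - <<'E'
from h import *
mt,ms=bot.camera_model("top"),bot.camera_model("scene")
t=lambda u,v:[264+u/5-.4,202+v/5-.4]
s=lambda u,v:[231+u/5-.4,214+(v-280)/5-.4]
def tri(a,b):
    P=lambda m:np.c_[m["R"],np.array(m["t"])]
    un=lambda m,q:cv2.undistortPoints(np.array([[q]],float),np.array(m["K"]),np.array(m["distortion"])).reshape(2,1)
    X=cv2.triangulatePoints(P(mt),P(ms),un(mt,a),un(ms,b));return (X[:3]/X[3]).ravel()
X=tri(t(605,142),s(250,398));print("bend",X.round(1),(X-[584.7,141.4,107.1]).round(1), "reproj",proj(mt,X),t(605,142),proj(ms,X),s(250,398))
def onx(m,uv,x):
    a,b=ray(m,[uv],0)[0],ray(m,[uv],200)[0];k=(x-a[0])/(b[0]-a[0]);return a+k*(b-a)
print("root",onx(ms,s(572,443),584.5).round(1),"bend",onx(ms,s(252,398),X[0]).round(1),"tip",onx(ms,s(250,418),X[0]).round(1))
for z in(105,110,115): print(z,ray(mt,[t(605,142),t(400,147)],z).round(1).tolist())
# same check for fixture: wall mouth top in scene (crop 195,420)?
p=np.load("scene.npz")["p"]; print("fixture mouth proj scene",proj(ms,[[601,-91.5,62],[562,-91.5,62],[626.5,-81.2,8]]).round(1).tolist(),"crop",((proj(ms,[[601,-91.5,62],[562,-91.5,62],[626.5,-81.2,8]])-[231,214]+.4)*5+[0,280]).round(0).tolist())
E
```

```text
bend [584.4 -56.6 108.3] [  -0.3 -198.     1.2] reproj [[385.30645859 229.8419682 ]] [384.6, 230.0] [[281.15071257 237.2590408 ]] [280.6, 237.2]
root [584.5  84.9 111. ] bend [584.4 -56.9 108.4] tip [584.4 -58.6  94.8]
105 [[584.9, -55.7, 105.0], [584.6, 13.1, 105.0]]
110 [[583.8, -55.2, 110.0], [583.5, 13.2, 110.0]]
115 [[582.8, -54.7, 115.0], [582.5, 13.2, 115.0]]
fixture mouth proj scene [[265.6, 254.1], [270.2, 241.4], [268.9, 278.0]] crop [[175.0, 482.0], [198.0, 419.0], [192.0, 602.0]]
```

Request:
{"method": "apply_moves", "body": {
  "steps": [
    {"hand":0,"dx":0,"dy":-1.2,"dz":20,"wx":0,"wy":0,"wz":0},
    {"hand":0,"dx":0,"dy":-1,"dz":20,"wx":0,"wy":0,"wz":0},
    {"hand":0,"dx":0,"dy":0,"dz":12,"wx":0,"wy":0,"wz":0},
    {"hand":0,"dx":0,"dy":0,"dz":0,"wx":0,"wy":0,"wz":0},
    {"hand":0,"dx":0,"dy":0,"dz":0,"wx":0,"wy":0,"wz":0}
  ]
}}

```text
clock: 7.22
position: [582.5, 141.0, 54.8]
orientation: [[-0.004, 1.0, 0.0], [1.0, 0.004, 0.0], [0.0, 0.0, -1.0]]
wrist_force: [0.6, -0.1, -1.1]
gripper_width: 14.7
finger_force: 78.1
```

```bash
cat >> h.py <<'E'
def avg(n=8,cam="top"):
    P=[];F=[]
    for i in range(n):
        s=bot.sense();P.append(s["position"]);F.append(s["wrist_force"]);p,d=bot.read_camera(cam)
    P=np.array(P);F=np.array(F);print("t",s["clock"],"P",P.mean(0).round(2),"sd",P.std(0).round(2),"F",F.mean(0).round(2),"sd",F.std(0).round(2),"yaw",np.arctan2(s["orientation"][1,1],s["orientation"][0,1]).round(4))
    return p
E
python3 -c "
from h import *
p=avg(8);np.savez('top3.npz',p=p)
x0,y0=315,200
cv2.imwrite('pics/crop3.png',np.clip(cv2.resize(p[y0:y0+75,x0:x0+200],None,fx=4,fy=4,interpolation=cv2.INTER_CUBIC)*1.6,0,255).astype(np.uint8)[:,:,::-1])"
```

```text
t 7.575 P [582.63 140.97  55.04] sd [0.11 0.08 0.14] F [ 0.04  0.18 -1.06] sd [0.39 0.59 0.44] yaw 0.0039
```

View pics/crop3.png

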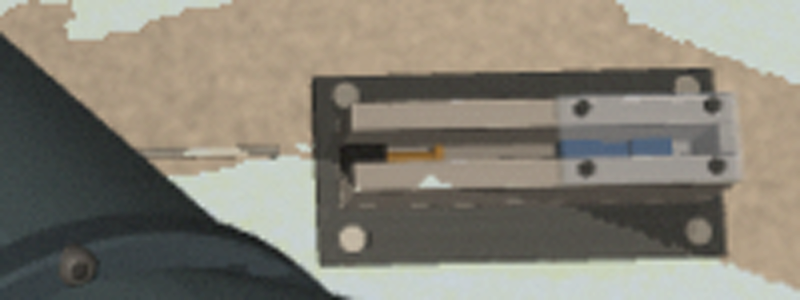

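The crop shows the hook end at (274,152), in line with the channel, and the key under the guard from (558,148) to (672,148).

```bash
python3 - <<'E'
from h import *
m=bot.camera_model("top");f=lambda L:np.array(L,float)/4+[315,200]-.4
print("hook",ray(m,f([(274,152),(150,153)]),56.5).round(1).tolist())
p=np.load("top.npz")["p"]
row=slice(235,239)
hsv=cv2.cvtColor(p,cv2.COLOR_RGB2HSV)
for u in range(450,488):
    v=236; X=ray(m,[(u,236.5)],34)[0]; print(u,p[row,u].mean(0).astype(int),X.round(0)[:2], end=' | ')
print()
k=-214.5
for n,x,z in(("front",-25,34),("gf top",-7,34),("gf bot",-7,26),("gb bot",7,26),("gb top",7,34),("back",25,34)): print(n,proj(m,[582,k-x,z]).round(1))
E
```

```text
hook [[581.4, -57.3, 56.5], [582.1, -2.2, 56.5]]
450 [78 76 68] [ 585. -181.] | 451 [77 75 67] [ 585. -183.] | 452 [76 75 67] [ 585. -185.] | 453 [61 61 57] [ 585. -187.] | 454 [35 39 41] [ 585. -188.] | 455 [34 44 55] [ 585. -190.] | 456 [41 53 69] [ 585. -192.] | 457 [41 55 72] [ 585. -194.] | 458 [42 55 72] [ 585. -196.] | 459 [42 55 72] [ 585. -198.] | 460 [42 55 72] [ 585. -199.] | 461 [39 49 62] [ 585. -201.] | 462 [37 45 56] [ 585. -203.] | 463 [37 45 55] [ 585. -205.] | 464 [36 45 56] [ 585. -207.] | 465 [38 46 56] [ 585. -209.] | 466 [39 46 55] [ 585. -210.] | 467 [40 46 55] [ 585. -212.] | 468 [39 46 55] [ 585. -214.] | 469 [39 46 55] [ 585. -216.] | 470 [38 46 55] [ 585. -218.] | 471 [38 45 54] [ 585. -219.] | 472 [33 38 43] [ 585. -221.] | 473 [38 44 54] [ 585. -223.] | 474 [38 46 57] [ 584. -225.] | 475 [38 46 57] [ 584. -227.] | 476 [38 47 57] [ 584. -229.] | 477 [38 46 57] [ 584. -230.] | 478 [37 46 56] [ 584. -232.] | 479 [38 46 56] [ 584. -234.] | 480 [38 46 56] [ 584. -236.] | 481 [38 46 56] [ 584. -238.] | 482 [37 45 56] [ 584. -240.] | 483 [64 62 62] [ 584. -241.] | 484 [68 66 64] [ 584. -243.] | 485 [65 63 61] [ 584. -245.] | 486 [65 64 61] [ 584. -247.] | 487 [55 55 53] [ 584. -249.] | 
front [[454.7 238.2]]
gf top [[464.5 238. ]]
gf bot [[463.4 238.9]]
gb bot [[471.  238.7]]
gb top [[472.2 237.9]]
back [[482.1 237.7]]
```

The key centre is confirmed at y ≈ -214.5 (front at pixel 454, back wall of the groove at 472, back end at 482). Now I'll insert.

Request:
{"method": "apply_moves", "body": {
  "steps": [
    {"hand":0,"dx":-8,"dy":0.2,"dz":1,"wx":0,"wy":0,"wz":0},
    {"hand":0,"dx":-12,"dy":0,"dz":0,"wx":0,"wy":0,"wz":0},
    {"hand":0,"dx":-12,"dy":0,"dz":0,"wx":0,"wy":0,"wz":0},
    {"hand":0,"dx":-12,"dy":0,"dz":0,"wx":0,"wy":0,"wz":0},
    {"hand":0,"dx":-12,"dy":0,"dz":0,"wx":0,"wy":0,"wz":0},
    {"hand":0,"dx":-12,"dy":0,"dz":0,"wx":0,"wy":0,"wz":0},
    {"hand":0,"dx":-12,"dy":0,"dz":0,"wx":0,"wy":0,"wz":0},
    {"hand":0,"dx":-12,"dy":0,"dz":0,"wx":0,"wy":0,"wz":0},
    {"hand":0,"dx":-8,"dy":0,"dz":0,"wx":0,"wy":0,"wz":0},
    {"hand":0,"dx":0,"dy":0,"dz":0,"wx":0,"wy":0,"wz":0}
  ]
}}

```text
clock: 8.88
position: [582.9, 40.0, 53.5]
orientation: [[-0.003, 1.0, -0.0], [1.0, 0.003, -0.0], [-0.0, -0.0, -1.0]]
wrist_force: [0.4, -0.2, -0.8]
gripper_width: 14.6
finger_force: 78.1
```

```bash
python3 -c "
from h import *
p=avg(5)"
```

```text
t 9.075 P [582.84  41.09  53.6 ] sd [0.02 0.64 0.04] F [ 0.07 -0.1  -0.95] sd [0.44 0.39 0.3 ] yaw 0.0049
```

Request:
{"method": "apply_moves", "body": {
  "steps": [
    {"hand":0,"dx":-8,"dy":0,"dz":0,"wx":0,"wy":0,"wz":0},
    {"hand":0,"dx":-8,"dy":0,"dz":0,"wx":0,"wy":0,"wz":0},
    {"hand":0,"dx":-8,"dy":0,"dz":0,"wx":0,"wy":0,"wz":0},
    {"hand":0,"dx":-8,"dy":0,"dz":0,"wx":0,"wy":0,"wz":0},
    {"hand":0,"dx":-8,"dy":0,"dz":0,"wx":0,"wy":0,"wz":0},
    {"hand":0,"dx":-8,"dy":0,"dz":0,"wx":0,"wy":0,"wz":0},
    {"hand":0,"dx":-8,"dy":0,"dz":0,"wx":0,"wy":0,"wz":0},
    {"hand":0,"dx":-2,"dy":0,"dz":0,"wx":0,"wy":0,"wz":0},
    {"hand":0,"dx":0,"dy":0,"dz":0,"wx":0,"wy":0,"wz":0}
  ]
}}

```text
clock: 10.25
position: [583.1, -17.1, 53.6]
orientation: [[-0.004, 1.0, 0.0], [1.0, 0.004, 0.0], [0.0, 0.0, -1.0]]
wrist_force: [-0.7, -0.2, -1.4]
gripper_width: 14.4
finger_force: 78.1
```

```bash
python3 -c "
from h import *
p=avg(5);np.savez('top4.npz',p=p)
x0,y0=385,205
c=np.clip(cv2.resize(p[y0:y0+70,x0:x0+130],None,fx=6,fy=6,interpolation=cv2.INTER_CUBIC)*1.8,0,255).astype(np.uint8)
cv2.imwrite('pics/crop4.png',c[:,:,::-1])"
```

```text
t 10.45 P [583.08 -16.77  53.61] sd [0.01 0.19 0.01] F [ 0.06  0.19 -1.04] sd [0.39 0.26 0.48] yaw 0.0047
```

View pics/crop4.png

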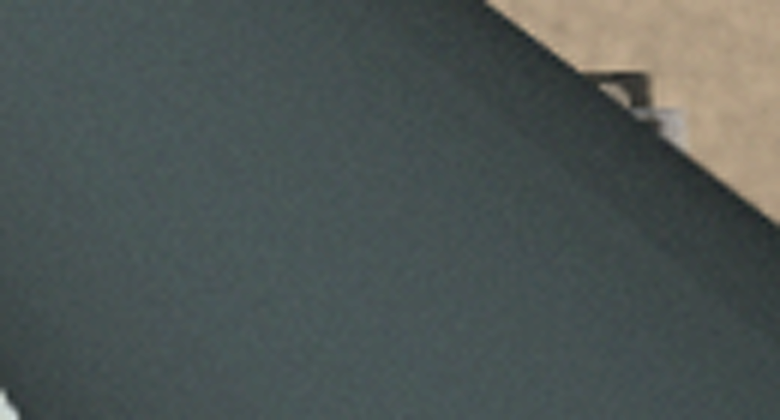

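The arm hides the key from above here, so I rely on the measured offsets (hook at y ≈ -214.9, the groove's middle). I'll lower by feel.

Request:
{"method": "apply_moves", "body": {
  "steps": [
    {"hand":0,"dx":0,"dy":0,"dz":3,"wx":0,"wy":0,"wz":0},
    {"hand":0,"dx":0,"dy":0,"dz":2,"wx":0,"wy":0,"wz":0},
    {"hand":0,"dx":0,"dy":0,"dz":1,"wx":0,"wy":0,"wz":0},
    {"hand":0,"dx":0,"dy":0,"dz":1,"wx":0,"wy":0,"wz":0},
    {"hand":0,"dx":0,"dy":0,"dz":1,"wx":0,"wy":0,"wz":0},
    {"hand":0,"dx":0,"dy":0,"dz":0,"wx":0,"wy":0,"wz":0}
  ]
}}

```text
clock: 11.25
position: [583.0, -17.1, 45.5]
orientation: [[-0.004, 1.0, -0.0], [1.0, 0.004, -0.0], [-0.0, -0.0, -1.0]]
wrist_force: [-0.3, -0.8, -0.5]
gripper_width: 14.6
finger_force: 78.1
```

```bash
python3 -c "
from h import *
p=avg(5)"
```

```text
t 11.45 P [583.07 -17.15  45.59] sd [0.04 0.01 0.03] F [ 0.13  0.22 -0.73] sd [0.45 0.57 0.46] yaw 0.004
```

Request:
{"method": "apply_moves", "body": {
  "steps": [
    {"hand":0,"dx":0,"dy":0,"dz":1,"wx":0,"wy":0,"wz":0},
    {"hand":0,"dx":0,"dy":0,"dz":1,"wx":0,"wy":0,"wz":0},
    {"hand":0,"dx":0,"dy":0,"dz":1,"wx":0,"wy":0,"wz":0},
    {"hand":0,"dx":0,"dy":0,"dz":0.5,"wx":0,"wy":0,"wz":0},
    {"hand":0,"dx":0,"dy":0,"dz":0,"wx":0,"wy":0,"wz":0}
  ]
}}

```text
clock: 12.12
position: [583.0, -17.2, 42.0]
orientation: [[-0.004, 1.0, -0.0], [1.0, 0.004, -0.0], [-0.0, -0.0, -1.0]]
wrist_force: [0.2, -0.4, -0.3]
gripper_width: 14.4
finger_force: 78.1
```

```bash
python3 -c "
from h import *
p=avg(5)"
```

```text
t 12.325 P [583.07 -17.16  42.08] sd [0.02 0.03 0.03] F [-0.4  -0.15 -0.72] sd [0.59 0.33 0.39] yaw 0.004
```

Request:
{"method": "apply_moves", "body": {
  "steps": [
    {"hand":0,"dx":0,"dy":0,"dz":1,"wx":0,"wy":0,"wz":0},
    {"hand":0,"dx":3,"dy":0,"dz":0,"wx":0,"wy":0,"wz":0},
    {"hand":0,"dx":5,"dy":0,"dz":0,"wx":0,"wy":0,"wz":0},
    {"hand":0,"dx":6,"dy":0,"dz":0,"wx":0,"wy":0,"wz":0},
    {"hand":0,"dx":6,"dy":0,"dz":0,"wx":0,"wy":0,"wz":0},
    {"hand":0,"dx":6,"dy":0,"dz":0,"wx":0,"wy":0,"wz":0},
    {"hand":0,"dx":6,"dy":0,"dz":0,"wx":0,"wy":0,"wz":0},
    {"hand":0,"dx":6,"dy":0,"dz":0,"wx":0,"wy":0,"wz":0},
    {"hand":0,"dx":5,"dy":0,"dz":0,"wx":0,"wy":0,"wz":0},
    {"hand":0,"dx":2,"dy":0,"dz":0,"wx":0,"wy":0,"wz":0}
  ]
}}

```text
clock: 13.62
position: [582.9, 28.3, 41.1]
orientation: [[-0.004, 1.0, -0.0], [1.0, 0.004, 0.0], [0.0, -0.0, -1.0]]
wrist_force: [-0.5, -0.7, -1.4]
gripper_width: 14.5
finger_force: 78.1
```

```bash
python3 -c "
from h import *
p=avg(6);np.savez('top5.npz',p=p)
m=bot.camera_model('top')
# blue mask on channel (key) in the top view
M=mask(p,(98,60,25),(120,255,255));M[:228]=0;M[248:]=0;M[:,:400]=0;M[:,500:]=0
ys,xs=np.nonzero(M);print(len(xs),(xs.min(),xs.max(),ys.min(),ys.max()) if len(xs) else '')
"
```

```text
t 13.875 P [582.9   28.03  41.09] sd [0.02 0.3  0.02] F [-0.07 -0.09 -0.94] sd [0.36 0.56 0.42] yaw 0.0037
0
```

Request:
{"method": "apply_moves", "body": {
  "steps": [
    {"hand":0,"dx":2,"dy":0,"dz":0,"wx":0,"wy":0,"wz":0},
    {"hand":0,"dx":2,"dy":0,"dz":0,"wx":0,"wy":0,"wz":0},
    {"hand":0,"dx":2,"dy":0,"dz":0,"wx":0,"wy":0,"wz":0},
    {"hand":0,"dx":1,"dy":0,"dz":0,"wx":0,"wy":0,"wz":0},
    {"hand":0,"dx":0,"dy":0,"dz":0,"wx":0,"wy":0,"wz":0}
  ]
}}

```text
clock: 14.55
position: [582.8, 35.1, 41.1]
orientation: [[-0.004, 1.0, 0.0], [1.0, 0.004, 0.0], [0.0, 0.0, -1.0]]
wrist_force: [-0.4, -0.7, -1.3]
gripper_width: 14.5
finger_force: 78.1
```

Request:
{"method": "apply_moves", "body": {
  "steps": [
    {"hand":0,"dx":1,"dy":0,"dz":0,"wx":0,"wy":0,"wz":0},
    {"hand":0,"dx":1,"dy":0,"dz":0,"wx":0,"wy":0,"wz":0},
    {"hand":0,"dx":0,"dy":0,"dz":0,"wx":0,"wy":0,"wz":0}
  ]
}}

```text
clock: 14.92
position: [582.8, 37.0, 41.1]
orientation: [[-0.004, 1.0, 0.0], [1.0, 0.004, 0.0], [0.0, 0.0, -1.0]]
wrist_force: [0.2, 0.2, -1.2]
gripper_width: 14.2
finger_force: 78.1
```

Request:
{"method": "apply_moves", "body": {
  "steps": [
    {"hand":0,"dx":1,"dy":0,"dz":0,"wx":0,"wy":0,"wz":0},
    {"hand":0,"dx":0.5,"dy":0,"dz":0,"wx":0,"wy":0,"wz":0},
    {"hand":0,"dx":0,"dy":0,"dz":0,"wx":0,"wy":0,"wz":0}
  ]
}}

```text
clock: 15.3
position: [582.8, 38.4, 41.1]
orientation: [[-0.004, 1.0, -0.0], [1.0, 0.004, 0.0], [0.0, -0.0, -1.0]]
wrist_force: [-0.4, -0.5, -0.7]
gripper_width: 14.4
finger_force: 78.1
```

Request:
{"method": "apply_moves", "body": {
  "steps": [
    {"hand":0,"dx":0.5,"dy":0,"dz":0,"wx":0,"wy":0,"wz":0},
    {"hand":0,"dx":0.5,"dy":0,"dz":0,"wx":0,"wy":0,"wz":0},
    {"hand":0,"dx":0,"dy":0,"dz":0,"wx":0,"wy":0,"wz":0}
  ]
}}

```text
clock: 15.68
position: [582.8, 39.4, 41.1]
orientation: [[-0.004, 1.0, -0.0], [1.0, 0.004, 0.0], [0.0, -0.0, -1.0]]
wrist_force: [-0.5, -0.1, -1.7]
gripper_width: 14.7
finger_force: 78.1
```

Request:
{"method": "apply_moves", "body": {
  "steps": [
    {"hand":0,"dx":0.5,"dy":0,"dz":0,"wx":0,"wy":0,"wz":0},
    {"hand":0,"dx":0.5,"dy":0,"dz":0,"wx":0,"wy":0,"wz":0},
    {"hand":0,"dx":0,"dy":0,"dz":0,"wx":0,"wy":0,"wz":0}
  ]
}}

```text
clock: 16.05
position: [582.8, 40.5, 41.1]
orientation: [[-0.004, 1.0, -0.0], [1.0, 0.004, 0.0], [0.0, -0.0, -1.0]]
wrist_force: [0.5, -0.0, -0.4]
gripper_width: 14.8
finger_force: 78.1
```

Request:
{"method": "apply_moves", "body": {
  "steps": [
    {"hand":0,"dx":0.5,"dy":0,"dz":0,"wx":0,"wy":0,"wz":0},
    {"hand":0,"dx":0.5,"dy":0,"dz":0,"wx":0,"wy":0,"wz":0},
    {"hand":0,"dx":0,"dy":0,"dz":0,"wx":0,"wy":0,"wz":0}
  ]
}}

```text
clock: 16.42
position: [582.8, 41.4, 41.1]
orientation: [[-0.004, 1.0, -0.0], [1.0, 0.004, 0.0], [0.0, -0.0, -1.0]]
wrist_force: [0.3, -0.6, -0.8]
gripper_width: 14.4
finger_force: 78.1
```

Request:
{"method": "apply_moves", "body": {
  "steps": [
    {"hand":0,"dx":0.5,"dy":0,"dz":0,"wx":0,"wy":0,"wz":0},
    {"hand":0,"dx":0.5,"dy":0,"dz":0,"wx":0,"wy":0,"wz":0},
    {"hand":0,"dx":0,"dy":0,"dz":0,"wx":0,"wy":0,"wz":0}
  ]
}}

```text
clock: 16.8
position: [582.8, 42.1, 41.1]
orientation: [[-0.004, 1.0, -0.0], [1.0, 0.004, -0.0], [-0.0, -0.0, -1.0]]
wrist_force: [0.5, -1.2, -0.6]
gripper_width: 14.4
finger_force: 78.0
```

Request:
{"method": "apply_moves", "body": {
  "steps": [
    {"hand":0,"dx":0.5,"dy":0,"dz":0,"wx":0,"wy":0,"wz":0},
    {"hand":0,"dx":0.5,"dy":0,"dz":0,"wx":0,"wy":0,"wz":0},
    {"hand":0,"dx":0,"dy":0,"dz":0,"wx":0,"wy":0,"wz":0}
  ]
}}

```text
clock: 17.18
position: [582.9, 42.5, 41.0]
orientation: [[-0.004, 1.0, -0.0], [1.0, 0.004, -0.001], [-0.001, -0.0, -1.0]]
wrist_force: [0.5, -3.8, -1.3]
gripper_width: 14.5
finger_force: 78.0
```

```bash
python3 -c "
from h import *
s=bot.sense();p,d=bot.read_camera('wrist')
a=p;cv2.imwrite('pics/w2.png',np.clip(a*1.3,0,255).astype(np.uint8)[:,:,::-1]);np.savez('w2.npz',p=p)
m=bot.camera_model('wrist');print(proj(m,[[582,-91,62],[582,-157,34],[582,-137,33]]).round(0).tolist())
m=bot.camera_model('scene');print(proj(m,[[582,-91,62],[582,-157,34],[582,-157,62]]).round(0).tolist())
"
```

```text
[[317.0, 590.0], [317.0, 602.0], [317.0, 579.0]]
[[268.0, 248.0], [242.0, 251.0], [241.0, 244.0]]
```

Contact at hook y ≈ -156: the force rises about 4 N per mm, where the stop was expected.

Request:
{"method": "apply_moves", "body": {
  "steps": [
    {"hand":0,"dx":0.4,"dy":0,"dz":0,"wx":0,"wy":0,"wz":0},
    {"hand":0,"dx":0.3,"dy":0,"dz":0,"wx":0,"wy":0,"wz":0},
    {"hand":0,"dx":0,"dy":0,"dz":0,"wx":0,"wy":0,"wz":0}
  ]
}}

```text
clock: 17.6
position: [582.8, 42.7, 41.0]
orientation: [[-0.003, 1.0, -0.0], [1.0, 0.003, -0.002], [-0.002, -0.0, -1.0]]
wrist_force: [0.6, -6.4, -1.2]
gripper_width: 14.2
finger_force: 78.0
```

```bash
python3 -c "
from h import *
p=avg(5)"
```

```text
t 17.8 P [582.8   42.67  40.96] sd [0.02 0.02 0.01] F [ 0.24 -5.96 -1.54] sd [0.32 0.26 0.2 ] yaw 0.0032
```

Request:
{"method": "apply_moves", "body": {
  "steps": [
    {"hand":0,"dx":0.3,"dy":0,"dz":0,"wx":0,"wy":0,"wz":0},
    {"hand":0,"dx":0.2,"dy":0,"dz":0,"wx":0,"wy":0,"wz":0},
    {"hand":0,"dx":0,"dy":0,"dz":0,"wx":0,"wy":0,"wz":0}
  ]
}}

```text
clock: 18.23
position: [582.8, 42.8, 40.9]
orientation: [[-0.003, 1.0, -0.0], [1.0, 0.003, -0.002], [-0.002, -0.0, -1.0]]
wrist_force: [1.1, -7.1, -1.0]
gripper_width: 14.6
finger_force: 78.0
```

```bash
python3 -c "
from h import *
p=avg(10)"
```

```text
t 18.675 P [582.77  42.74  40.92] sd [0.01 0.02 0.01] F [ 0.51 -6.94 -0.99] sd [0.57 0.4  0.52] yaw 0.003
```

Request:
{"method": "apply_moves", "body": {
  "steps": [
    {"hand":0,"dx":0.3,"dy":0,"dz":0,"wx":0,"wy":0,"wz":0},
    {"hand":0,"dx":0.2,"dy":0,"dz":0,"wx":0,"wy":0,"wz":0},
    {"hand":0,"dx":0,"dy":0,"dz":0,"wx":0,"wy":0,"wz":0},
    {"hand":0,"dx":0,"dy":0,"dz":0,"wx":0,"wy":0,"wz":0},
    {"hand":0,"dx":0,"dy":0,"dz":0,"wx":0,"wy":0,"wz":0},
    {"hand":0,"dx":0,"dy":0,"dz":0,"wx":0,"wy":0,"wz":0}
  ]
}}

```text
clock: 19.48
position: [582.8, 42.8, 40.9]
orientation: [[-0.003, 1.0, -0.001], [1.0, 0.003, -0.003], [-0.003, -0.001, -1.0]]
wrist_force: [0.6, -6.8, -0.9]
gripper_width: 14.7
finger_force: 78.0
```

```bash
python3 -c "
from h import *
p=avg(10)"
```

```text
t 19.925 P [582.76  42.82  40.88] sd [0.01 0.02 0.01] F [ 0.85 -7.69 -1.34] sd [0.67 0.67 0.41] yaw 0.0027
```

Held at about 7.7 N for more than a second. Now I'll slacken off and lift the hook straight out of the open part of the channel.

Request:
{"method": "apply_moves", "body": {
  "steps": [
    {"hand":0,"dx":-1.5,"dy":0,"dz":0,"wx":0,"wy":0,"wz":0},
    {"hand":0,"dx":-2,"dy":0,"dz":0,"wx":0,"wy":0,"wz":0},
    {"hand":0,"dx":-2.5,"dy":0,"dz":0,"wx":0,"wy":0,"wz":0},
    {"hand":0,"dx":0,"dy":0,"dz":0,"wx":0,"wy":0,"wz":0},
    {"hand":0,"dx":0,"dy":0,"dz":-3,"wx":0,"wy":0,"wz":0},
    {"hand":0,"dx":0,"dy":0,"dz":-6,"wx":0,"wy":0,"wz":0},
    {"hand":0,"dx":0,"dy":0,"dz":-10,"wx":0,"wy":0,"wz":0},
    {"hand":0,"dx":0,"dy":0,"dz":-20,"wx":0,"wy":0,"wz":0},
    {"hand":0,"dx":0,"dy":0,"dz":-30,"wx":0,"wy":0,"wz":0},
    {"hand":0,"dx":0,"dy":0,"dz":-30,"wx":0,"wy":0,"wz":0}
  ]
}}

```text
clock: 21.22
position: [583.1, 39.1, 142.3]
orientation: [[-0.004, 1.0, 0.001], [1.0, 0.004, 0.0], [0.0, 0.001, -1.0]]
wrist_force: [0.0, -0.3, -1.0]
gripper_width: 14.2
finger_force: 78.1
```

```bash
python3 - <<'E'
from h import *
plan([508.6,317.5,145.4],0.162,10)
E
```

```text
[27.867, -7.331, -0.306, -0.016]
[27.979, -6.89, -0.306, -0.016]
[28.085, -6.448, -0.306, -0.016]
[28.183, -6.004, -0.306, -0.016]
[28.274, -5.558, -0.306, -0.016]
[28.358, -5.111, -0.306, -0.016]
[28.435, -4.662, -0.306, -0.016]
[28.506, -4.213, -0.306, -0.016]
[28.569, -3.762, -0.306, -0.016]
[28.624, -3.311, -0.306, -0.016]
tilt [ 1.e-03  1.e-04 -1.e+00] p [583.06  39.13 142.34] F [ 0.02 -0.28 -0.96]
```

Request:
{"method": "apply_moves", "body": {
  "steps": [
    {"hand":0,"dx":28,"dy":-7.3,"dz":-0.3,"wx":0,"wy":0,"wz":-0.016},
    {"hand":0,"dx":28,"dy":-6.9,"dz":-0.3,"wx":0,"wy":0,"wz":-0.016},
    {"hand":0,"dx":28,"dy":-6.4,"dz":-0.3,"wx":0,"wy":0,"wz":-0.016},
    {"hand":0,"dx":28.2,"dy":-6,"dz":-0.3,"wx":0,"wy":0,"wz":-0.016},
    {"hand":0,"dx":28.3,"dy":-5.6,"dz":-0.3,"wx":0,"wy":0,"wz":-0.016},
    {"hand":0,"dx":28.4,"dy":-5.1,"dz":-0.3,"wx":0,"wy":0,"wz":-0.016},
    {"hand":0,"dx":28.4,"dy":-4.7,"dz":-0.3,"wx":0,"wy":0,"wz":-0.016},
    {"hand":0,"dx":28.5,"dy":-4.2,"dz":-0.3,"wx":0,"wy":0,"wz":-0.016},
    {"hand":0,"dx":28.6,"dy":-3.8,"dz":-0.3,"wx":0,"wy":0,"wz":-0.016},
    {"hand":0,"dx":28.6,"dy":-3.3,"dz":-0.3,"wx":0,"wy":0,"wz":-0.016}
  ]
}}

```text
clock: 22.48
position: [508.1, 318.5, 144.6]
orientation: [[-0.164, 0.986, 0.001], [0.986, 0.164, 0.001], [0.0, 0.001, -1.0]]
wrist_force: [-0.8, 0.6, -1.1]
gripper_width: 14.5
finger_force: 78.1
```

Request:
{"method": "apply_moves", "body": {
  "steps": [
    {"hand":0,"dx":0,"dy":0,"dz":0,"wx":0,"wy":0,"wz":0},
    {"hand":0,"dx":0,"dy":0,"dz":0,"wx":0,"wy":0,"wz":0}
  ]
}}

```text
clock: 22.72
position: [508.6, 316.7, 143.8]
orientation: [[-0.163, 0.987, 0.001], [0.987, 0.163, -0.001], [-0.001, 0.001, -1.0]]
wrist_force: [-0.0, -1.0, -0.6]
gripper_width: 14.5
finger_force: 78.1
```

```bash
python3 - <<'E'
from h import *
p=avg(4);np.savez('top6.npz',p=p);q,_=bot.read_camera("scene");np.savez("scene6.npz",p=q)
plan([508.6,317.5,145.4],0.162,1)
c=np.zeros((600,800,3),np.uint8)
a=cv2.resize(p[205:275,385:515],None,fx=5,fy=5,interpolation=cv2.INTER_CUBIC);c[:350,:650]=a
b=cv2.resize(q[195:245,345:505],None,fx=5,fy=5,interpolation=cv2.INTER_CUBIC);c[350:]=b
cv2.imwrite('pics/crop6.png',np.clip(c*1.7,0,255).astype(np.uint8)[:,:,::-1])
M=mask(p,(98,60,25),(120,255,255));M[:230]=0;M[246:]=0;M[:,:400]=0;M[:,500:]=0
ys,xs=np.nonzero(M);m=bot.camera_model('top')
if len(xs): print(xs.min(),xs.max(),ray(m,[(xs.min()-.5,238),(xs.max()+.5,238)],34).round(1).tolist())
E
```

```text
t 22.875 P [508.76 316.31 143.56] sd [0.09 0.24 0.19] F [ 0.09 -0.11 -0.83] sd [0.63 0.53 0.18] yaw 0.1622
[0.947, 0.194, -2.235, 0.001]
tilt [ 1.e-04 -5.e-04 -1.e+00] p [508.56 316.53 143.17] F [-0.06 -0.56 -0.97]
426 453 [[583.5, -136.5, 34.0], [582.4, -187.4, 34.0]]
```

View pics/crop6.png

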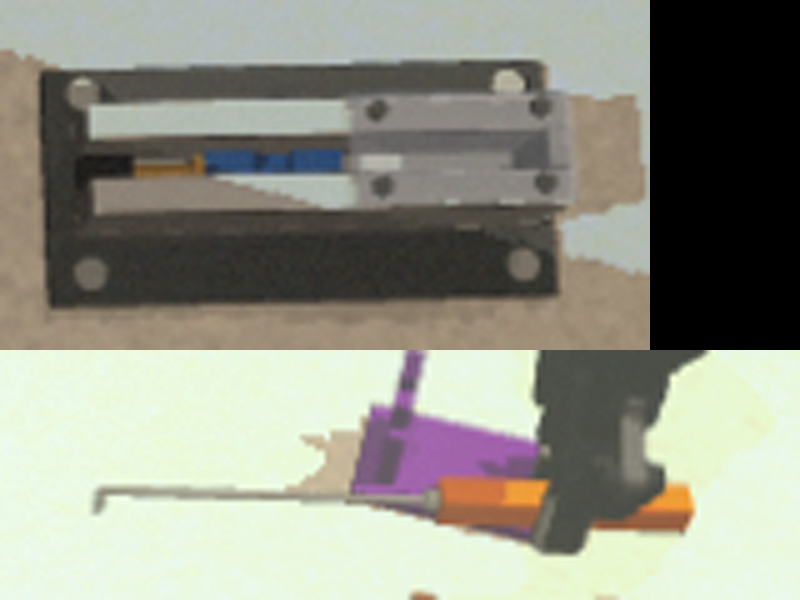

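The crop shows the key against the brass screw head at (205,162), y = -136.5, lying flat. The pick is still straight in the grip and above the rest. I'll lower it in.

Request:
{"method": "apply_moves", "body": {
  "steps": [
    {"hand":0,"dx":0.9,"dy":0.1,"dz":15,"wx":0,"wy":0,"wz":0},
    {"hand":0,"dx":0,"dy":0,"dz":25,"wx":0,"wy":0,"wz":0},
    {"hand":0,"dx":0,"dy":0,"dz":25,"wx":0,"wy":0,"wz":0},
    {"hand":0,"dx":0,"dy":0,"dz":15,"wx":0,"wy":0,"wz":0},
    {"hand":0,"dx":0,"dy":0,"dz":8,"wx":0,"wy":0,"wz":0},
    {"hand":0,"dx":0,"dy":0,"dz":4,"wx":0,"wy":0,"wz":0},
    {"hand":0,"dx":0,"dy":0,"dz":0,"wx":0,"wy":0,"wz":0},
    {"hand":0,"dx":0,"dy":0,"dz":0,"wx":0,"wy":0,"wz":0}
  ]
}}

```text
clock: 23.98
position: [508.5, 318.6, 51.7]
orientation: [[-0.163, 0.987, 0.001], [0.987, 0.163, 0.001], [0.0, 0.001, -1.0]]
wrist_force: [0.0, 0.4, -0.6]
gripper_width: 14.5
finger_force: 78.1
```

```bash
python3 - <<'E'
from h import *
avg(4)
E
```

```text
t 24.125 P [508.43 318.57  51.64] sd [0.07 0.06 0.08] F [-0.08  0.3  -0.98] sd [0.1  0.22 0.24] yaw 0.164
```

Request:
{"method": "apply_moves", "body": {
  "steps": [
    {"hand":0,"dx":0,"dy":0.3,"dz":1,"wx":0,"wy":0,"wz":0},
    {"hand":0,"dx":0,"dy":0.2,"dz":1,"wx":0,"wy":0,"wz":0},
    {"hand":0,"dx":0,"dy":0,"dz":1,"wx":0,"wy":0,"wz":0},
    {"hand":0,"dx":0,"dy":0,"dz":0.5,"wx":0,"wy":0,"wz":0},
    {"hand":0,"dx":0,"dy":0,"dz":0,"wx":0,"wy":0,"wz":0}
  ]
}}

```text
clock: 24.8
position: [508.6, 318.5, 47.9]
orientation: [[-0.163, 0.987, 0.0], [0.987, 0.163, -0.0], [-0.0, 0.0, -1.0]]
wrist_force: [-1.8, -1.2, 5.3]
gripper_width: 14.6
finger_force: 78.9
```

Request:
{"method": "apply_moves", "body": {
  "steps": [
    {"hand":0,"dx":0,"dy":0,"dz":0.7,"wx":0,"wy":0,"wz":0},
    {"hand":0,"dx":0,"dy":0,"dz":0,"wx":0,"wy":0,"wz":0},
    {"hand":0,"dx":0,"dy":0,"dz":0,"wx":0,"wy":0,"wz":0}
  ]
}}

```text
clock: 25.18
position: [508.6, 318.5, 47.8]
orientation: [[-0.163, 0.987, 0.0], [0.987, 0.163, -0.0], [-0.001, 0.0, -1.0]]
wrist_force: [-3.1, -3.1, 11.4]
gripper_width: 14.5
finger_force: 80.0
```

Seated: contact at the same height as when it was gripped. I'll relieve the pressure and open.

Request:
{"method": "apply_moves", "body": {
  "steps": [
    {"hand":0,"dx":0,"dy":0,"dz":-0.9,"wx":0,"wy":0,"wz":0},
    {"hand":0,"dx":0,"dy":0,"dz":0,"wx":0,"wy":0,"wz":0},
    {"hand":0.3,"dx":0,"dy":0,"dz":0,"wx":0,"wy":0,"wz":0},
    {"hand":0.5,"dx":0,"dy":0,"dz":0,"wx":0,"wy":0,"wz":0},
    {"hand":0.6,"dx":0,"dy":0,"dz":0,"wx":0,"wy":0,"wz":0},
    {"hand":0.6,"dx":0,"dy":0,"dz":0,"wx":0,"wy":0,"wz":0},
    {"hand":0.6,"dx":0,"dy":0,"dz":-20,"wx":0,"wy":0,"wz":0},
    {"hand":0.6,"dx":0,"dy":0,"dz":-40,"wx":0,"wy":0,"wz":0},
    {"hand":0.6,"dx":0,"dy":0,"dz":-50,"wx":0,"wy":0,"wz":0},
    {"hand":0.6,"dx":0,"dy":0,"dz":-30,"wx":0,"wy":0,"wz":0}
  ]
}}

```text
clock: 26.42
position: [509.3, 319.4, 191.9]
orientation: [[-0.164, 0.987, 0.003], [0.987, 0.164, 0.002], [0.002, 0.004, -1.0]]
wrist_force: [0.0, 0.7, -1.0]
gripper_width: 51.3
finger_force: 0.0
```

Request:
{"method": "apply_moves", "body": {
  "steps": [
    {"hand":0.6,"dx":0,"dy":0,"dz":-30,"wx":0,"wy":0,"wz":0},
    {"hand":0.6,"dx":40,"dy":0,"dz":0,"wx":0,"wy":0,"wz":0},
    {"hand":0.6,"dx":50,"dy":0,"dz":0,"wx":0,"wy":0,"wz":0},
    {"hand":0.6,"dx":40,"dy":0,"dz":0,"wx":0,"wy":0,"wz":0},
    {"hand":0.6,"dx":0,"dy":0,"dz":0,"wx":0,"wy":0,"wz":0},
    {"hand":0.6,"dx":0,"dy":0,"dz":0,"wx":0,"wy":0,"wz":0}
  ]
}}

```text
clock: 27.18
position: [487.7, 446.0, 218.5]
orientation: [[-0.163, 0.987, 0.001], [0.987, 0.163, -0.0], [-0.001, 0.001, -1.0]]
wrist_force: [0.7, -0.1, -0.4]
gripper_width: 51.5
finger_force: 0.0
```

```bash
python3 - <<'E'
from h import *
p,_=bot.read_camera("top");q,_=bot.read_camera("scene")
c=np.zeros((600,800,3),np.uint8)
c[:300]=cv2.resize(p[240:315,130:330],None,fx=4,fy=4,interpolation=cv2.INTER_CUBIC)
c[300:]=cv2.resize(q[220:295,330:530],None,fx=4,fy=4,interpolation=cv2.INTER_CUBIC)
cv2.imwrite('pics/crop7.png',np.clip(c*1.7,0,255).astype(np.uint8)[:,:,::-1])
for n,im,z,roi in(("top",p,58,(265,305,130,220)),("scene",q,58,(235,270,420,480))):
    M=mask(im,(12,150,90),(25,255,255));K=np.zeros_like(M);a,b,c_,d=roi;K[a:b,c_:d]=M[a:b,c_:d]
    cs=cv2.findContours(K,0,2)[0]
    if cs:
        r=cv2.minAreaRect(max(cs,key=cv2.contourArea));B=ray(bot.camera_model(n),cv2.boxPoints(r),z);print(n,r,B.mean(0).round(1))
s=bot.sense();print(s["clock"],s["position"],s["wrist_force"])
# bystanders: difference against start images
p0=np.load("top.npz")["p"];q0=np.load("scene.npz")["p"]
for n,a,b,lo,hi,roi in(("bin",p0,p,(5,120,60),(22,255,255),(105,180,210,265)),("tape",p0,p,(22,120,60),(34,255,255),(110,170,390,430)),("jar",q0,q,(0,60,20),(20,255,110),(155,200,212,250))):
    r0,r1,c0,c1=roi;g=lambda I:cv2.moments(mask(I[r0:r1,c0:c1].copy(),lo,hi),True)
    A,Bm=g(a),g(b);print(n,[(round(M["m10"]/max(M["m00"],1),1),round(M["m01"]/max(M["m00"],1),1),M["m00"]) for M in(A,Bm)])
E
```

```text
top ((163.5271453857422, 284.14349365234375), (7.5418901443481445, 42.88786315917969), 79.28687286376953) [504.8 334.5  58. ]
scene ((455.0, 252.5), (5.0, 32.0), 90.0) [506.4 332.6  58. ]
27.275 [488.34875106 445.063598   218.21434074] [-0.40855737 -0.13476397 -0.52980779]
bin [(26.9, 37.5, 1231.0), (26.9, 37.7, 1255.0)]
tape [(19.7, 24.0, 493.0), (19.7, 24.1, 491.0)]
jar [(18.2, 28.2, 367.0), (16.7, 28.5, 420.0)]
```

View pics/crop7.png

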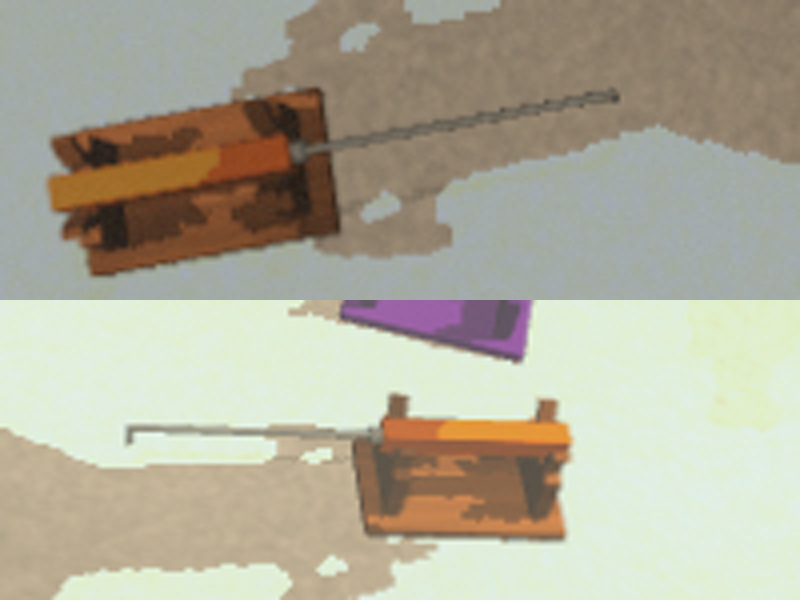

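The crop shows the pick seated in both cradles with its hook down at (614,95). That is pixel (283,264), within a pixel of where it started. The bin, tape measure and jar are unmoved; the jar's small mask change is a shadow. I'll hand in.

```bash
python3 -c "
from bench import bot
print(bot.sign_off())"
```

```text
the job is handed in; nothing more can be done
None
```

The job is handed in, with no verdict returned: the key was drawn to the stop screw and held at about 7.7 N for over a second, the pick is back in its rest, and the bin, jar and tape measure show no movement in the images, all in about 27 s of the 61 s allowed.

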